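# Clear the mould and hold its cover over the screw holes

### The job

Take the chocolate spanner off the top of the metal mould block and put it into the white box that already holds a spanner (not the one with the hammer). Then pick up the steel cover plate by its black grip and hold it level over the mould, turned so that its three holes stand exactly above the mould's three threaded holes, hovering about 15 mm above the mould's top without ever touching it, so that a colleague can start the screws. Finish while still holding the plate there, and leave the two piping nozzles standing where they are.

Things in the scene. Friction and masses are not known exactly. Their poses are not given: they have to be found in the camera images.
- mould: Fixed aluminium mould block, 150 (own x) x 110 (own y) x 45 mm high, with two round 36 mm cavities 20 mm deep, side by side near the middle at own (8, +26) and (8, -26) mm. Three brass-ringed threaded holes, 14 mm wide, in its top: a lone one in the middle of the +x end, a pair in the corners of the -x end. Origin: centre of its underside, on the worktop; z up.
- mould_hole1 (a point): Centre of the lone threaded hole's mouth, on the mould's top face: own (60, 0, 45) mm of the mould.
- mould_hole2 (a point): Mouth of a threaded hole of the pair: own (-60, 40, 45) mm of the mould.
- mould_hole3 (a point): Mouth of the other threaded hole of the pair: own (-60, -40, 45) mm of the mould.
- cover: Loose steel cover plate, 150 (own x) x 110 (own y) x 6 mm, about 0.35 kg, lying flat on the worktop to the left of the mould. Three 14 mm through holes in the same pattern as the mould's: a lone one at the +x end, a pair at the -x end. A black upright grip block stands on its middle: 70 long (own x) x 16 wide (own y) mm, from 6 to 46 mm above the underside. Origin: centre of the underside; z up. Aligned when its own x and y point as the mould's do.
- cover_hole1 (a point): Lone hole of the cover, on its underside: own (60, 0, 0) mm. Belongs over mould_hole1.
- cover_hole2 (a point): Hole of the pair, on the underside: own (-60, 40, 0) mm. Belongs over mould_hole2.
- cover_hole3 (a point): Other hole of the pair, on the underside: own (-60, -40, 0) mm. Belongs over mould_hole3.
- spanner: Cast chocolate spanner lying flat on the mould's top face, 28 (own x) x 102 (own y, its length) x 10 mm thick, about 35 g. To a gripper it is solid to the full 28 mm width along its whole length. Origin: centre of its underside; z up.
- spanner_box: Fixed open white box, outside 140 (own x) x 140 (own y) x 25 mm high, walls and floor 4 mm. Holds one chocolate spanner like the other, lying along own x at about own y = -42 mm; the +y half is empty. Origin: centre of its underside; z up. The two boxes may be swapped.
- hammer_box: Fixed open white box of the same shape and size; holds a chocolate hammer, 98 mm long, lying along own x in its -y half. The spanner does not belong here. Origin: centre of its underside.
- nozzle_a: Small pale piping nozzle standing on its wide end, behind the gap between mould and cover, 34 mm across, 38 mm high. To be left alone. Origin: centre of its underside.
- nozzle_b: A second such nozzle, behind the mould. To be left alone. Origin: centre of its underside.

How it is judged:
By the outcome, as a careful person would: the job done as asked, in the order asked, and still so for the second after the job is handed in, while the arm keeps its last pose, push and grip.
It also fails if it takes over 54 s, if anything falls off the work surface, if the arm or the gripper's body presses on something with over 40 N, if the wrist force passes 120 N, or if a joint passes its speed limit or range.

### The arm

A 7-joint arm with a two-finger parallel gripper is mounted at the origin on a cart in front of the work surface, level with it; the furniture and walls round the work are solid. World frame = base frame: x ahead of the robot, y to its left, z up, the work surface at z = 0. Lengths are in m, angles in rad, forces in N, time in s.
With the tool pointing down it reaches from about 0.425 to 0.875 m from the base axis. Payload 4.7 kg.
Tool frame: the origin (TCP) lies midway between the tips of the shut fingers; the grasp point (between the pads) lies 19 mm behind it; y points along the fingers, z is the direction in which the jaws open and shut, and the axes are right-handed (so a half turn about y gives the same grasp; the last joint's range is limited). The gripper opens to 87 mm and grips with 3 to 60 N. Pads are 19 mm wide; open, the fingers measure 117 mm over their backs; the gripper's body (75 mm by 190 mm) begins 51 mm behind the grasp point.
Start: joints at [1.176, 0.321, -0.07, 1.45, 0.023, 1.371, -0.057], TCP at [0.258, -0.596, 0.223] pointing down, gripper open.
Joint ranges: [-2.86, 2.86], [-0.3, 2.09], [-1.38, 1.24], [0.06, 2.45], [-1.56, 4.7], [0.09, 2.05], [-2.69, 2.69]. Speed limits (rad/s): [2.57, 2.57, 3.14, 3.14, 3.14, 3.14, 3.14].

### API

Orientations are given as a rotation vector (axis times angle).
In Python, from bench import ctrl gives the robot as it stands.
- The arm moves only by the tool play_rows, never from a script. Its arguments are lists of equal length, an entry for each row: "translation": the shift along the tool's x, y, z in mm, a list of three; "turn": the turn, a rotation vector about the tool's x, y, z in rad, a list of three; "fingers": the opening, from -1 (shut) to 1 (fully open), so that 0 is half open. In form: {"translation": [[dx, dy, dz], ...], "turn": [[wx, wy, wz], ...], "fingers": [fingers, ...]}. A call has exactly 10 rows; each row shifts and turns the commanded pose from where the row before left it, along the tool's axes as they then stand; what a row does not reach is not made up. A row lasts 1/12 s, in which the tool goes at most 41.7 mm and 7.16 degrees, less where a joint would pass 70% of its speed; a pose out of reach is approached as far as the arm can. A call with a gripper value outside its range is refused whole. The fingers move at their own pace and stop on an object; "grip_force" is the grip in N (left out, the last holds). Time passes only in rows, so rows that do not move let the fingers close, or fill a call up. It gives the time, the measured TCP pose, the force and the opening at its end, in the units of the state.
- ctrl.get_state(): the state, without advancing time (a new reading comes with each control period).
- ctrl.get_image(name): name is "scene" or "top"; returns the picture (420x560x3 uint8, blue, green, red); there is no depth.
- ctrl.camera_info(name): a dict with "camera_matrix" (3x3 intrinsics, pixels), "k1" (the pictures are not rectified: a ray, as slopes to the right and down, at radius r is drawn at 1 + k1 r^2 times it, then the intrinsics apply), "R" (3x3) and "t" (3): a world point X has camera coordinates R X + t. Camera axes: x right, y down, z forward; pixel columns grow to the right and rows downward; lengths in m; the calibration is good to about 2 mm. A picture is of the moment at which its call begins. camera_info takes no time and is no camera call.
- ctrl.close_job(): hands the job in, once; it reports no verdict.
The state is a dict: "time": time; "joint_positions": joint angles; "qd": joint speeds; "joint_torque": joint torques, N m; "position": TCP position; "tool_rot": TCP orientation; "ft_force": force on the tool from outside, world axes, zero at the start; "torque": the same for the moment, N m; "grip_width": opening from 0.0 (shut) to 1.0 (fully open).
Only numpy, scipy, OpenCV 4.12 (cv2) and the standard library are available. Lean on these libraries where they do the work, as an engineer would, in place of code of your own. Each camera call takes 0.05 s, during which the arm holds its last target.

## Working session

There is one attempt and no reset: what is moved stays moved. The work goes in short steps, Python scripts to look and compute and a tool call to move; the robot and the scene stay as the last step left them, time stands still between calls to the robot, and variables do not carry over. Pictures are saved under pics/ and viewed, and the job is handed in when it is done.

Besides the shell and the picture viewer there is one more tool, called after "Emit:" as name(argument=value, ...) on one line, values as JSON. play_rows: Moves the arm, as the interface text tells. Its arguments: {"type":"object","properties":{"translation":{"type":"array"},"turn":{"type":"array"},"fingers":{"type":"array"},"grip_force":{"type":"number"}},"required":["translation","turn","fingers"]}

```bash
mkdir -p pics; ls; python3 - <<'E'
from bench import ctrl
import cv2, numpy as np
print(ctrl.get_state())
for n in ("scene","top"):
    cv2.imwrite(f"pics/{n}0.png",ctrl.get_image(n)); print(ctrl.camera_info(n))
E
```

```text
pics
{'time': 0.0, 'joint_positions': array([ 1.17609671,  0.32183511, -0.0700748 ,  1.451665  ,  0.02258775,
        1.37082356, -0.05689887]), 'qd': array([ 6.35937577e-04,  6.97387783e-05,  1.12482652e-04,  1.22477338e-03,
        1.69153509e-03,  1.11823542e-04, -8.64725995e-04]), 'joint_torque': array([ 5.78646541e-04, -4.91289067e+01, -4.03133305e-01, -3.12529743e+01,
       -6.38213125e-02,  4.34953964e-02,  1.57193399e-04]), 'position': array([ 0.2581095 , -0.59594574,  0.2214586 ]), 'tool_rot': array([-0.41439827,  1.9985244 , -1.99468409]), 'ft_force': array([0.23744322, 0.13645654, 0.31048632]), 'torque': array([ 0.00026936, -0.01320091,  0.01541754]), 'grip_width': 0.9986803387777632}
{'camera_matrix': array([[499.89652308,   0.        , 276.24113804],
       [  0.        , 499.89652308, 210.06050513],
       [  0.        ,   0.        ,   1.        ]]), 'k1': 0.012181902845507056, 'R': array([[-0.8437275 , -0.53640844,  0.01974593],
       [-0.29523111,  0.43302402, -0.85166237],
       [ 0.44828842, -0.72440057, -0.52371873]]), 't': array([0.47591251, 0.19462596, 1.19104153])}
{'camera_matrix': array([[431.90126514,   0.        , 277.06766173],
       [  0.        , 431.90126514, 208.39798809],
       [  0.        ,   0.        ,   1.        ]]), 'k1': -0.056673591663415235, 'R': array([[-0.01424465, -0.999872  ,  0.00728577],
       [-0.98250523,  0.01264333, -0.18580532],
       [ 0.18568942, -0.00980503, -0.98255957]]), 't': array([0.03992838, 0.55911319, 0.91502425])}
```

View pics/scene0.png

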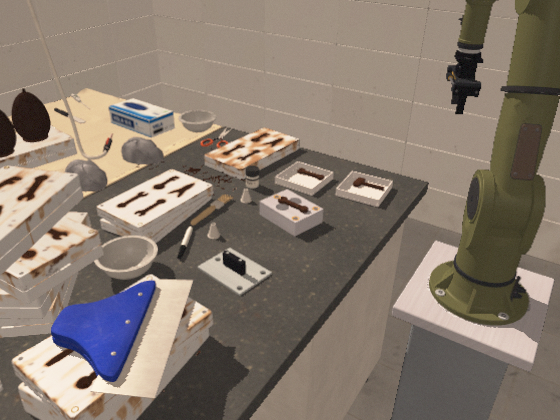

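View pics/top0.png

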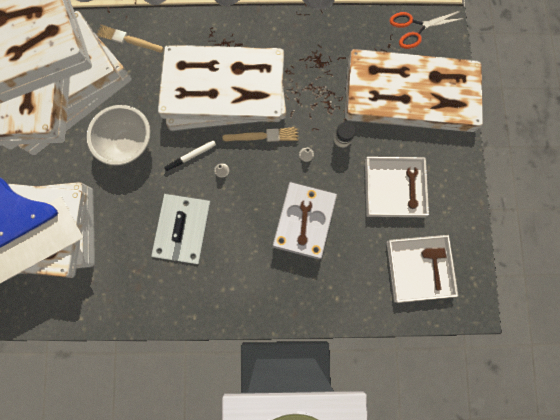

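The top view shows the cover near (180,230), the mould near (305,222) with the spanner on it, the spanner box near (397,187), the hammer box near (422,268), and the nozzles at (222,170) and (306,155). I'll enlarge these areas.

```bash
python3 - <<'E'
import cv2
im=cv2.imread("pics/top0.png")
for n,(x0,y0,w,h) in dict(mould=(265,172,80,96),cover=(142,184,80,90),box=(355,145,80,80)).items():
    c=cv2.resize(im[y0:y0+h,x0:x0+w],None,fx=6,fy=6,interpolation=cv2.INTER_CUBIC)
    for i in range(0,w,10): cv2.putText(c,str(x0+i),(i*6,8),0,0.35,(0,0,255),1); cv2.line(c,(i*6,10),(i*6,16),(0,0,255),1)
    for i in range(0,h,10): cv2.putText(c,str(y0+i),(0,i*6+4),0,0.35,(0,0,255),1); cv2.line(c,(24,i*6),(30,i*6),(0,0,255),1)
    cv2.imwrite(f"pics/c_{n}.png",c)
E
```

```text
(no output)
```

View pics/c_mould.png

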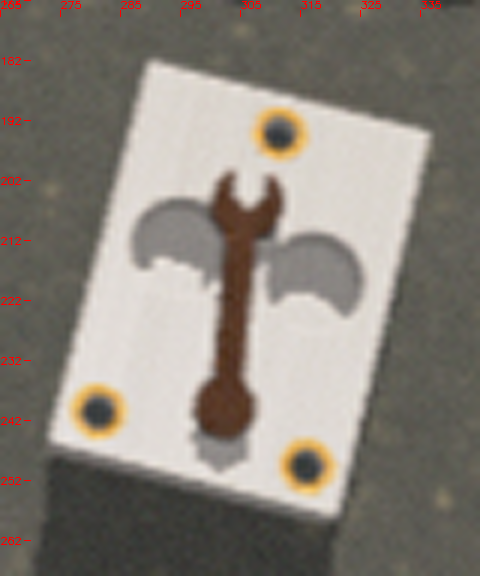

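View pics/c_cover.png

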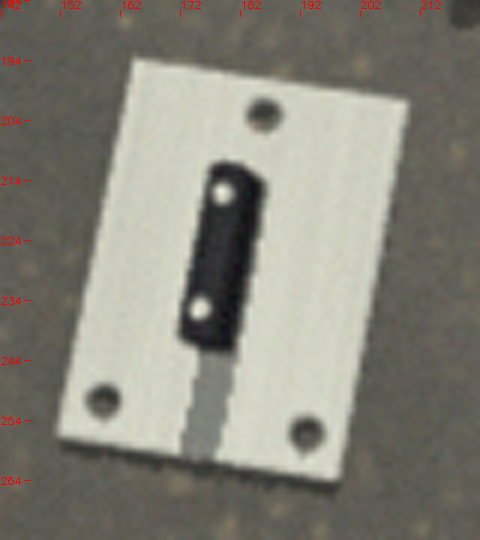

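View pics/c_box.png

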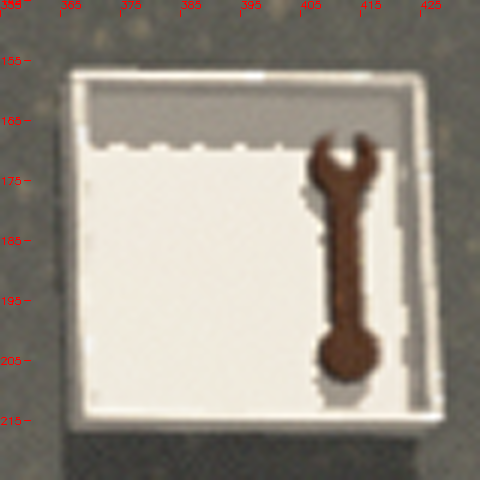

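```bash
cat > h.py <<'E'
import numpy as np, cv2
from scipy.optimize import least_squares
from scipy.spatial.transform import Rotation as Ro
from bench import ctrl
def proj(n,X):
    c=ctrl.camera_info(n); P=np.atleast_2d(X)@c["R"].T+c["t"]
    s=P[:,:2]/P[:,2:]; s=s*(1+c["k1"]*(s**2).sum(1,keepdims=True))
    K=c["camera_matrix"]; return s*[K[0,0],K[1,1]]+K[:2,2]
def W(p,own):
    own=np.atleast_2d(own).astype(float); c,s=np.cos(p[2]),np.sin(p[2])
    return np.c_[p[0]+c*own[:,0]-s*own[:,1],p[1]+s*own[:,0]+c*own[:,1],own[:,2]+(p[3] if len(p)>3 else 0)]
def fit(n,px,own,p0=(.6,0,0)):
    own=np.array(own)/1000.; px=np.array(px,float)
    f=lambda p:(proj(n,W(p,own))-px).ravel()
    r=least_squares(f,p0); return r.x,np.abs(f(r.x)).reshape(-1,2).round(2)
def crop(x0,y0,pts,s=6): return [((a+.5)/s-.5+x0,(b+.5)/s-.5+y0) for a,b in pts]
E
python3 - <<'E'
from h import *
np.set_printoptions(precision=4,suppress=True)
mo=[[60,0,45],[-60,40,45],[-60,-40,45],[75,55,45],[75,-55,45],[-75,-55,45],[-75,55,45]]
mp=crop(265,172,[(280,134),(99,411),(306,466),(150,60),(431,131),(338,518),(50,440)])
p,r=fit("top",mp,mo); print("mould",p,r.tolist())
p2,_=fit("top",mp[:3],mo[:3]); print("  holes",p2)
co=[[60,0,6],[-60,40,6],[-60,-40,6],[75,55,6],[75,-55,6],[-75,-55,6],[-75,55,6]]
cp=crop(142,184,[(264,114),(103,401),(307,434),(133,59),(408,101),(340,481),(58,436)])
p,r=fit("top",cp,co); print("cover",p,r.tolist())
p2,_=fit("top",cp[:3],co[:3]); print("  holes",p2)
bo=[[70,70,25],[70,-70,25],[-70,-70,25],[-70,70,25]]
p,r=fit("top",crop(355,145,[(70,73),(421,74),(443,418),(70,424)]),bo,(.6,-.3,0)); print("box",p,r.tolist())
# spanner: jaw tips mid & ring bottom, top z=55
def ray(px,z):
    f=lambda q:(proj("top",[[q[0],q[1],z]])-px).ravel()
    return least_squares(f,[.6,0]).x
a,b=[ray(q,.05) for q in crop(265,172,[(252,170),(222,438)])]
print("spanner ends",a,b,(a+b)/2,np.linalg.norm(a-b),np.arctan2(*(a-b)[::-1]))
for q in [(222,175),(306,160)]: print("nozzle",ray(q,0))
E
```

```text
mould [ 0.5359 -0.0301 -0.2714] [[0.11, 0.11], [0.08, 0.1], [0.28, 0.07], [0.0, 0.01], [0.05, 0.22], [0.11, 0.33], [0.15, 0.05]]
  holes [ 0.536  -0.0299 -0.2727]
cover [ 0.525   0.2573 -0.1643] [[0.09, 0.36], [0.13, 0.27], [0.03, 0.07], [0.21, 0.04], [0.03, 0.19], [0.26, 0.3], [0.02, 0.14]]
  holes [ 0.5255  0.2573 -0.1676]
box [ 0.616  -0.2486 -0.0208] [[0.39, 0.35], [0.55, 0.2], [0.69, 0.81], [1.6, 0.63]]
spanner ends [ 0.5786 -0.0345] [ 0.4779 -0.0207] [ 0.5283 -0.0276] 0.10169475937567725 -0.13578581376285528
nozzle [0.6527 0.1627]
nozzle [ 0.6876 -0.0398]
```

```bash
cat >> h.py <<'E'
def plan(x,y,z,ang,rows=10):
    """tool-frame total shift (mm) and turn to reach TCP (x,y,z), tool y down, tool z at world angle ang (mod pi)"""
    s=ctrl.get_state(); R=Ro.from_rotvec(s["tool_rot"]).as_matrix(); cur=np.arctan2(R[1,2],R[0,2])
    ang=cur+(ang-cur+np.pi/2)%np.pi-np.pi/2
    yz=np.array([0,0,-1.]); zz=np.array([np.cos(ang),np.sin(ang),0]); T=np.c_[np.cross(yz,zz),yz,zz]
    d=R.T@(np.array([x,y,z])-s["position"])*1000
    w=Ro.from_matrix(R.T@T).as_rotvec()
    print("t %.2f pos"%s["time"],s["position"].round(4),"zang %.4f"%cur,"tooly",R[:,1].round(4),"F",s["ft_force"].round(1),"grip %.3f"%s["grip_width"],"q",s["joint_positions"].round(2))
    print("target zang %.4f shift mm"%ang,d.round(1),"turn",w.round(4),"T shift in target frame",(T.T@(np.array([x,y,z])-s["position"])*1000).round(1))
E
python3 - <<'E'
from h import *
for a in (-.136+np.pi/2,): plan(.528,-.0276,.2,a)
plan(.525,.2573,.2,-.166+np.pi/2)
c=cv2.imread("pics/scene0.png"); x0,y0,w,h=185,150,220,150
b=cv2.resize(c[y0:y0+h,x0:x0+w],None,fx=3.6,fy=3.6,interpolation=cv2.INTER_CUBIC)
for p,own in (((.5359,-.0301,-.2714),[[60,0,45],[-60,40,45],[-60,-40,45]]),((.525,.2573,-.166),[[60,0,6],[-60,40,6],[-60,-40,6],[75,55,6],[75,-55,6],[-75,-55,6],[-75,55,6]]),((.616,-.2486,-.0208),[[70,70,25],[70,-70,25],[-70,-70,25],[-70,70,25]])):
    for q in proj("scene",W(p,np.array(own)/1000)): cv2.drawMarker(b,tuple(((q-[x0,y0]+.5)*3.6-.5).round().astype(int).tolist()),(0,255,0),0,10,1)
cv2.imwrite("pics/sc.png",b)
E
```

```text
t 0.10 pos [ 0.2582 -0.596   0.2216] zang -1.1619 tooly [-8.0e-04  1.6e-03 -1.0e+00] F [ 0.4  1.  -0.8] grip 1.000 q [ 1.18  0.32 -0.07  1.45  0.02  1.37 -0.06]
target zang -1.7068 shift mm [-473.6   22.2 -414.2] turn [0.0017 0.5449 0.0006] T shift in target frame [-190.3   21.6 -599.7]
t 0.10 pos [ 0.2582 -0.596   0.2216] zang -1.1619 tooly [-8.0e-04  1.6e-03 -1.0e+00] F [ 0.4  1.  -0.8] grip 1.000 q [ 1.18  0.32 -0.07  1.45  0.02  1.37 -0.06]
target zang -1.7368 shift mm [-584.1   22.7 -676.8] turn [0.0017 0.5749 0.0006] T shift in target frame [-122.2   21.6 -885.7]
```

View pics/sc.png

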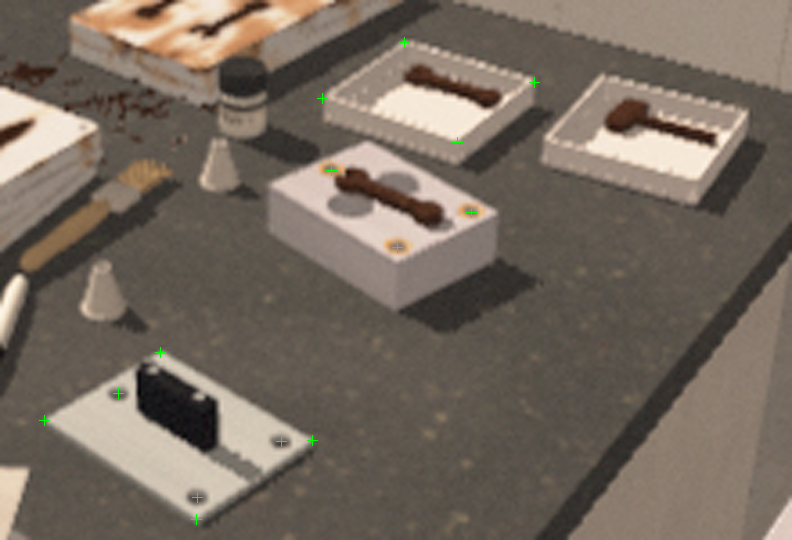

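The scene view, with the top-view fits overlaid in green, agrees on the mould holes and cover. The box's near corner is off because I took the outer wall foot for the rim. I'll refit it.

```bash
python3 - <<'E'
from h import *
np.set_printoptions(precision=4,suppress=True)
bo=[[70,70,25],[70,-70,25],[-70,-70,25],[-70,70,25]]
p,r=fit("top",crop(355,145,[(70,73),(420,74),(443,416),(82,414)]),bo,(.6,-.3,0)); print("box",p,r.tolist())
t=W(p,[[0,.025,.004]])[0]; print("place",t, "other spanner",W(p,[[0,-.042,.004]]))
E
```

```text
box [ 0.6172 -0.2498 -0.0169] [[0.03, 0.75], [0.05, 0.41], [0.12, 0.49], [0.2, 0.62]]
place [ 0.6176 -0.2248  0.004 ] other spanner [[ 0.6165 -0.2918  0.004 ]]
```

Emit:
play_rows(translation=[[0, 0, 0], [0, 0, 0], [0, 0, 0], [0, 0, 0], [0, 0, 0], [-10, 0, -33], [-11, 0, -36], [-11, 0, -36], [-11, 0, -36], [-11, 0, -36]], turn=[[0, 0.109, 0], [0, 0.109, 0], [0, 0.109, 0], [0, 0.109, 0], [0, 0.109, 0], [0, 0, 0], [0, 0, 0], [0, 0, 0], [0, 0, 0], [0, 0, 0]], fingers=[0.3, 0.3, 0.3, 0.3, 0.3, 0.3, 0.3, 0.3, 0.3, 0.3])

```text
time: 0.93
position: [0.3361, -0.4265, 0.222]
tool_rot: [-0.146, -2.151, 2.15]
ft_force: [0.3, -0.5, -0.5]
grip_width: 0.651
```

```bash
python3 - <<'E'
from h import *
plan(.528,-.0276,.12,-.136+np.pi/2)
E
```

```text
t 0.93 pos [ 0.3361 -0.4265  0.222 ] zang -1.7073 tooly [-6.e-04  5.e-04 -1.e+00] F [ 0.3 -0.5 -0.5] grip 0.651 q [ 0.95  0.1  -0.11  1.72  0.01  1.33 -0.86]
target zang -1.7068 shift mm [-135.9  102.1 -421.2] turn [ 0.0005 -0.0005  0.0007] T shift in target frame [-136.   102.  -421.2]
```

Emit:
play_rows(translation=[[-12, 6, -38], [-12, 6, -38], [-12, 6, -38], [-12, 6, -38], [-12, 6, -38], [-12, 6, -38], [-12, 6, -38], [-12, 6, -38], [-12, 6, -38], [-12, 6, -38]], turn=[[0, 0, 0], [0, 0, 0], [0, 0, 0], [0, 0, 0], [0, 0, 0], [0, 0, 0], [0, 0, 0], [0, 0, 0], [0, 0, 0], [0, 0, 0]], fingers=[0.3, 0.3, 0.3, 0.3, 0.3, 0.3, 0.3, 0.3, 0.3, 0.3])

```text
time: 1.77
position: [0.5065, -0.0665, 0.1621]
tool_rot: [-0.147, -2.15, 2.151]
ft_force: [1.0, -0.5, 0.3]
grip_width: 0.65
```

```bash
python3 - <<'E'
from h import *
plan(.528,-.0276,.07,-.136+np.pi/2)
E
```

```text
t 1.77 pos [ 0.5065 -0.0665  0.1621] zang -1.7072 tooly [-1.e-04 -4.e-04 -1.e+00] F [ 1.  -0.5  0.3] grip 0.650 q [ 0.54  0.09 -0.48  1.86  0.05  1.2  -1.67]
target zang -1.7068 shift mm [-16.   92.1 -41.5] turn [-0.0004 -0.0004  0.    ] T shift in target frame [-16.   92.1 -41.4]
```

Emit:
play_rows(translation=[[-8, 0, -21], [-8, 0, -20], [0, 20, 0], [0, 20, 0], [0, 20, 0], [0, 12, 0], [0, 0, 0], [0, 0, 0], [0, 0, 0], [0, 0, 0]], turn=[[0, 0, 0], [0, 0, 0], [0, 0, 0], [0, 0, 0], [0, 0, 0], [0, 0, 0], [0, 0, 0], [0, 0, 0], [0, 0, 0], [0, 0, 0]], fingers=[0.3, 0.3, 0.3, 0.3, 0.3, 0.3, 0.3, 0.3, 0.3, 0.3])

```text
time: 2.6
position: [0.5288, -0.03, 0.0919]
tool_rot: [-0.15, -2.152, 2.152]
ft_force: [1.1, -0.0, -0.4]
grip_width: 0.65
```

```bash
python3 - <<'E'
from h import *
plan(.528,-.0276,.047,-.136+np.pi/2)
a=ctrl.get_image("scene")[150:260,220:380]; b=ctrl.get_image("top")[150:280,230:390]
cv2.imwrite("pics/g1.png",np.hstack([cv2.resize(a,(480,390),interpolation=2)[:390],np.zeros((390,0,3),np.uint8)]))
cv2.imwrite("pics/g1t.png",cv2.resize(b,(640,520),interpolation=2))
E
```

```text
t 2.60 pos [ 0.5288 -0.03    0.0919] zang -1.7072 tooly [ 2.4e-03 -5.0e-04 -1.0e+00] F [ 1.1 -0.  -0.4] grip 0.650 q [ 0.47  0.21 -0.51  1.89  0.12  1.07 -1.79]
target zang -1.7068 shift mm [ 1.3 44.9 -2.2] turn [-0.0001 -0.0004 -0.0024] T shift in target frame [ 1.2 44.9 -2.2]
```

View pics/g1.png

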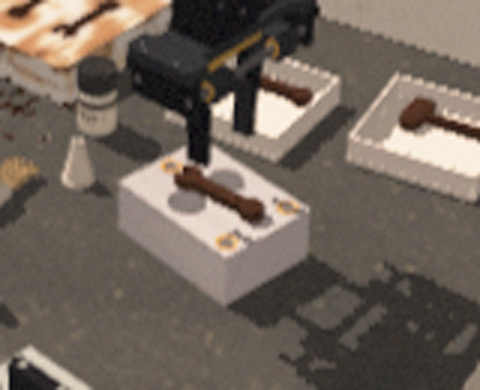

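View pics/g1t.png

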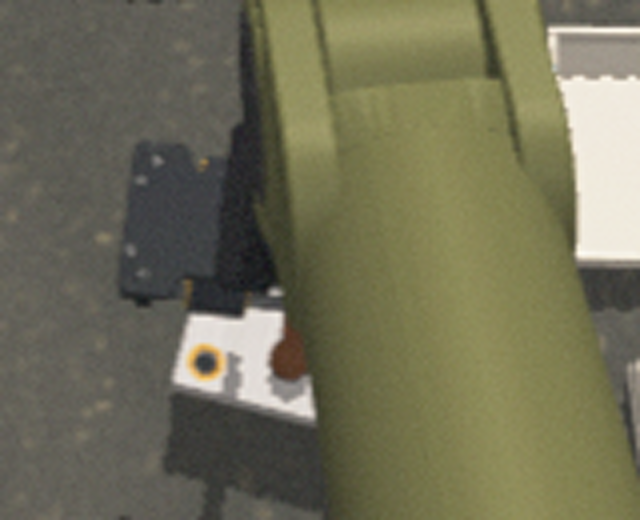

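The fingers straddle the spanner (scene crop: tips at about (200,160) and (243,130), spanner at (218,193)). The arm hides the top view. I'll descend and grip.

Emit:
play_rows(translation=[[1, 15, -2], [0, 15, 0], [0, 10, 0], [0, 5, 0], [0, 0, 0], [0, 0, 0], [0, 0, 0], [0, 0, 0], [0, 0, 0], [0, 0, 0]], turn=[[0, 0, 0], [0, 0, 0], [0, 0, 0], [0, 0, 0], [0, 0, 0], [0, 0, 0], [0, 0, 0], [0, 0, 0], [0, 0, 0], [0, 0, 0]], fingers=[0.3, 0.3, 0.3, 0.3, 0.3, -0.5, -0.6, -0.8, -0.8, -0.8], grip_force=12)

```text
time: 3.53
position: [0.5271, -0.0277, 0.0456]
tool_rot: [-0.147, -2.151, 2.151]
ft_force: [-0.2, 0.8, 0.0]
grip_width: 0.356
```

```bash
python3 - <<'E'
from h import *
plan(.528,-.0276,.047,-.136+np.pi/2)
E
```

```text
t 3.53 pos [ 0.5271 -0.0277  0.0456] zang -1.7071 tooly [ 2.e-04 -1.e-04 -1.e+00] F [-0.2  0.8  0. ] grip 0.356 q [ 0.46  0.27 -0.5   1.93  0.15  0.98 -1.83]
target zang -1.7068 shift mm [-0.8 -1.4 -0.3] turn [-0.0001 -0.0003 -0.0002] T shift in target frame [-0.8 -1.4 -0.3]
```

Emit:
play_rows(translation=[[0, 0, 0], [0, 0, 0], [0, 0, 0], [0, -5, 0], [0, -10, 0], [0, -15, 0], [0, -15, 0], [0, -15, 0], [0, -15, 0], [0, 0, 0]], turn=[[0, 0, 0], [0, 0, 0], [0, 0, 0], [0, 0, 0], [0, 0, 0], [0, 0, 0], [0, 0, 0], [0, 0, 0], [0, 0, 0], [0, 0, 0]], fingers=[-0.8, -0.8, -0.8, -0.8, -0.8, -0.8, -0.8, -0.8, -0.8, -0.8], grip_force=15)

```text
time: 4.37
position: [0.5296, -0.0276, 0.1245]
tool_rot: [-0.154, -2.153, 2.155]
ft_force: [0.5, 0.7, -0.0]
grip_width: 0.299
```

```bash
python3 - <<'E'
from h import *
plan(.6176,-.2248,.10,-.017+np.pi/2)
a=ctrl.get_image("scene")[150:260,220:380]
cv2.imwrite("pics/g2.png",cv2.resize(a,(640,440),interpolation=2))
E
```

```text
t 4.37 pos [ 0.5296 -0.0276  0.1245] zang -1.7068 tooly [ 0.0065 -0.0011 -1.    ] F [ 0.5  0.7 -0. ] grip 0.299 q [ 0.48  0.17 -0.52  1.86  0.09  1.13 -1.78]
target zang -1.5878 shift mm [-113.8   25.3  183.4] turn [-0.0006 -0.119  -0.0065] T shift in target frame [-91.4  24.5 195.7]
```

View pics/g2.png

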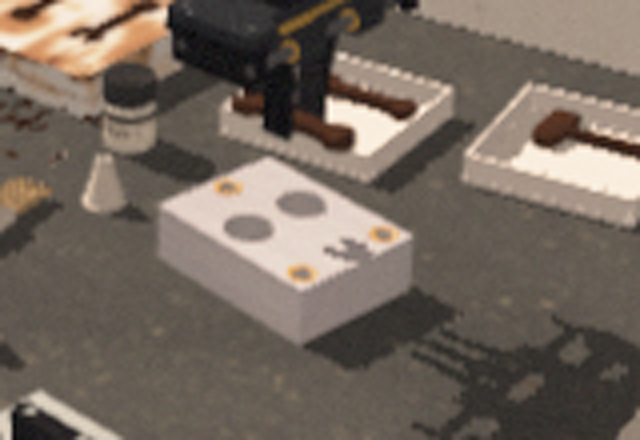

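The spanner is held (crop (290,120)) and the mould top is clear. Next I'll carry it to the box.

Emit:
play_rows(translation=[[0, 0, 0], [0, 0, 0], [-13, 0, 28], [-13, 0, 28], [-13, 0, 28], [-13, 0, 28], [-13, 0, 28], [-13, 0, 28], [-13, 0, 28], [0, 0, 0]], turn=[[0, -0.06, 0], [0, -0.059, 0], [0, 0, 0], [0, 0, 0], [0, 0, 0], [0, 0, 0], [0, 0, 0], [0, 0, 0], [0, 0, 0], [0, 0, 0]], fingers=[-0.8, -0.8, -0.8, -0.8, -0.8, -0.8, -0.8, -0.8, -0.8, -0.8])

```text
time: 5.25
position: [0.6145, -0.2337, 0.1187]
tool_rot: [-0.027, -2.204, 2.212]
ft_force: [-0.8, -1.4, -0.5]
grip_width: 0.299
```

```bash
python3 - <<'E'
from h import *
plan(.6176,-.2248,.006,-.017+np.pi/2)
a=ctrl.get_image("scene")[130:250,240:400]
cv2.imwrite("pics/g3.png",cv2.resize(a,(640,480),interpolation=2))
b=ctrl.get_image("top")[130:250,340:500]
cv2.imwrite("pics/g3t.png",cv2.resize(b,(640,480),interpolation=2))
E
```

```text
t 5.25 pos [ 0.6145 -0.2337  0.1187] zang -1.5963 tooly [-9.0e-04 -3.7e-03 -1.0e+00] F [-0.8 -1.4 -0.5] grip 0.299 q [ 0.63  0.43 -0.4   1.55  0.18  1.2  -1.4 ]
target zang -1.5878 shift mm [ -3.  112.7  -9.4] turn [-0.0038 -0.0085  0.0008] T shift in target frame [ -3.  112.7  -8.9]
```

View pics/g3.png

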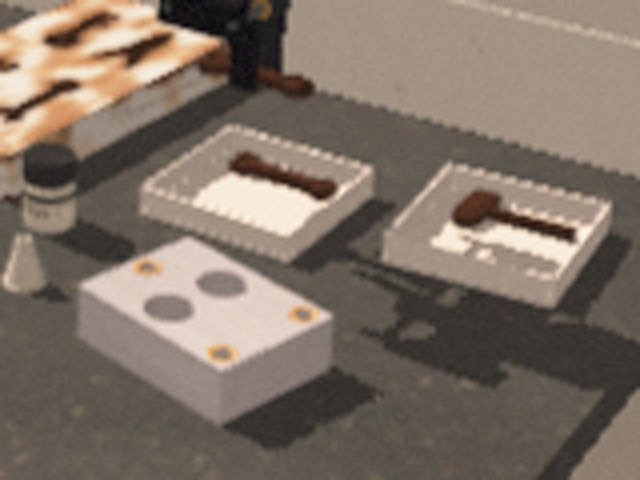

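View pics/g3t.png

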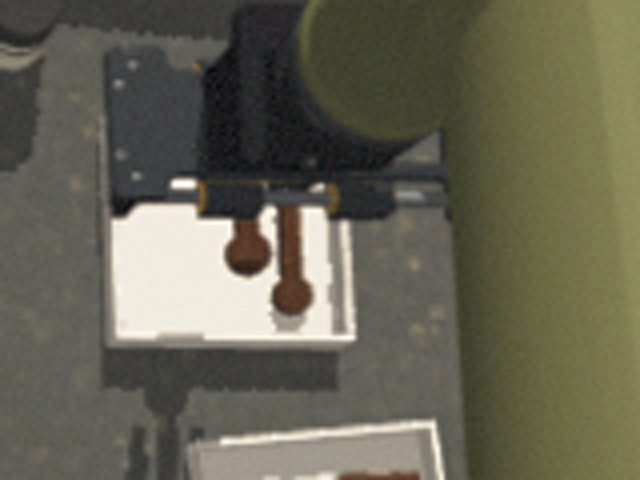

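The spanner is over the box's empty half; the top crop shows the held spanner at (247,250) and the resident at (290,295), with parallax pushing the held one to the right. I'm about 9 mm off in y, so I'll correct that and descend partway.

Emit:
play_rows(translation=[[-3, 0, -9], [0, 15, 0], [0, 15, 0], [0, 15, 0], [0, 15, 0], [0, 10, 0], [0, 5, 0], [0, 0, 0], [0, 0, 0], [0, 0, 0]], turn=[[0, -0.0085, 0], [0, 0, 0], [0, 0, 0], [0, 0, 0], [0, 0, 0], [0, 0, 0], [0, 0, 0], [0, 0, 0], [0, 0, 0], [0, 0, 0]], fingers=[-0.8, -0.8, -0.8, -0.8, -0.8, -0.8, -0.8, -0.8, -0.8, -0.8])

```text
time: 6.18
position: [0.6187, -0.2161, 0.0467]
tool_rot: [-0.011, -2.218, 2.219]
ft_force: [0.2, -0.0, -0.4]
grip_width: 0.297
```

```bash
python3 - <<'E'
from h import *
plan(.6176,-.2248,.006,-.017+np.pi/2)
a=ctrl.get_image("scene")[130:250,240:400]
cv2.imwrite("pics/g4.png",cv2.resize(a,(640,480),interpolation=2))
b=ctrl.get_image("top")[130:250,340:500]
cv2.imwrite("pics/g4t.png",cv2.resize(b,(640,480),interpolation=2))
E
```

```text
t 6.18 pos [ 0.6187 -0.2161  0.0467] zang -1.5790 tooly [ 1.7e-03 -5.0e-04 -1.0e+00] F [ 0.2 -0.  -0.4] grip 0.297 q [ 0.6   0.49 -0.4   1.61  0.21  1.07 -1.43]
target zang -1.5878 shift mm [ 1.1 40.7  8.7] turn [-0.0005  0.0088 -0.0017] T shift in target frame [ 0.9 40.7  8.8]
```

View pics/g4.png

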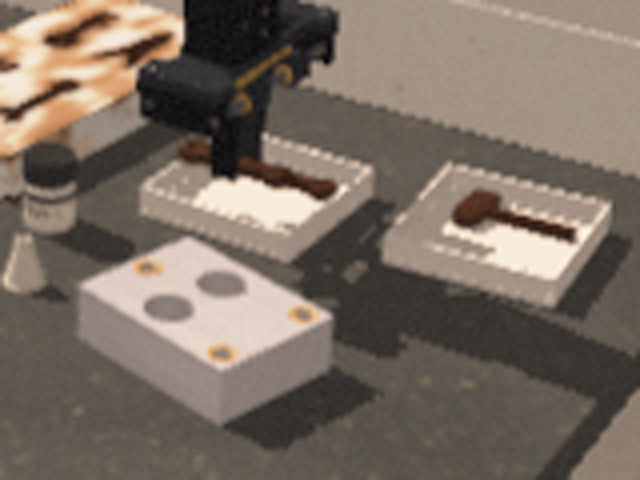

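View pics/g4t.png

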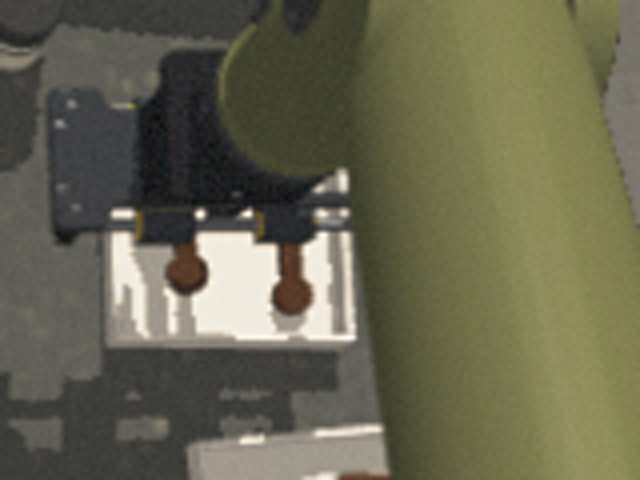

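The earlier reading was dynamic overshoot, so I'll undo the 9 mm, let it settle, then set the spanner down.

Emit:
play_rows(translation=[[1, 0, 9], [0, 0, 0], [0, 12, 0], [0, 10, 0], [0, 8, 0], [0, 5, 0], [0, 3, 0], [0, 2, 0], [0, 0, 0], [0, 0, 0]], turn=[[0, 0.0085, 0], [0, 0, 0], [0, 0, 0], [0, 0, 0], [0, 0, 0], [0, 0, 0], [0, 0, 0], [0, 0, 0], [0, 0, 0], [0, 0, 0]], fingers=[-0.8, -0.8, -0.8, -0.8, -0.8, -0.8, -0.8, -0.8, -0.8, -0.8])

```text
time: 7.12
position: [0.6171, -0.2252, 0.0058]
tool_rot: [-0.019, -2.213, 2.213]
ft_force: [1.1, -0.3, -0.1]
grip_width: 0.294
```

```bash
python3 - <<'E'
from h import *
plan(.6176,-.2248,.0055,-.017+np.pi/2)
b=ctrl.get_image("top")[130:250,340:500]
cv2.imwrite("pics/g5t.png",cv2.resize(b,(640,480),interpolation=2))
E
```

```text
t 7.12 pos [ 0.6171 -0.2252  0.0058] zang -1.5878 tooly [ 6.e-04 -2.e-04 -1.e+00] F [ 1.1 -0.3 -0.1] grip 0.294 q [ 0.6   0.54 -0.38  1.63  0.23  1.01 -1.44]
target zang -1.5878 shift mm [-0.5  0.3 -0.4] turn [-0.0002  0.     -0.0006] T shift in target frame [-0.5  0.3 -0.4]
```

View pics/g5t.png

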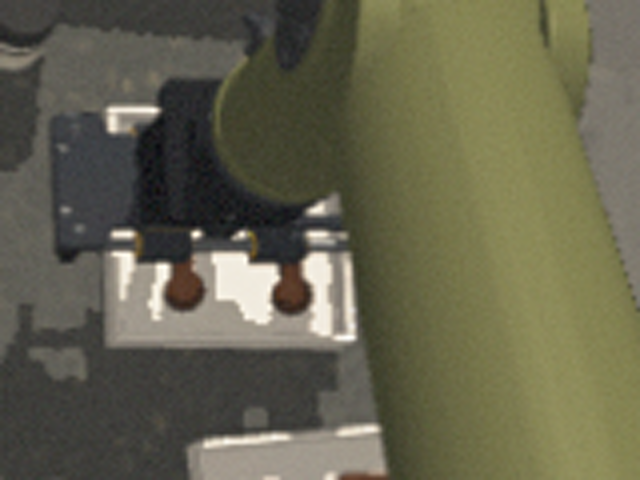

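Both spanners lie side by side in the box (crop (185,290) and (292,293)). I'll open a little and rise.

Emit:
play_rows(translation=[[0, 0, 0], [0, 0, 0], [0, 0, 0], [0, 0, 0], [0, -5, 0], [0, -15, 0], [0, -25, 0], [0, -30, 0], [0, -30, 0], [0, -20, 0]], turn=[[0, 0, 0], [0, 0, 0], [0, 0, 0], [0, 0, 0], [0, 0, 0], [0, 0, 0], [0, 0, 0], [0, 0, 0], [0, 0, 0], [0, 0, 0]], fingers=[-0.1, -0.1, -0.1, -0.1, -0.1, -0.1, -0.1, -0.1, -0.1, -0.1])

```text
time: 8.0
position: [0.6184, -0.2255, 0.1356]
tool_rot: [-0.024, -2.213, 2.217]
ft_force: [0.5, 0.6, 0.7]
grip_width: 0.45
```

```bash
python3 - <<'E'
from h import *
plan(.525,.2573,.13,-.166+np.pi/2)
a=ctrl.get_image("scene")[130:250,240:400]
cv2.imwrite("pics/g6.png",cv2.resize(a,(640,480),interpolation=2))
E
```

```text
t 8.00 pos [ 0.6184 -0.2255  0.1356] zang -1.5877 tooly [ 0.0048 -0.0018 -1.    ] F [0.5 0.6 0.7] grip 0.450 q [ 0.62  0.42 -0.41  1.53  0.17  1.23 -1.4 ]
target zang -1.7368 shift mm [ 101.5    4.3 -481.1] turn [-0.0014  0.1491 -0.005 ] T shift in target frame [ 171.8    5.6 -460.7]
```

View pics/g6.png

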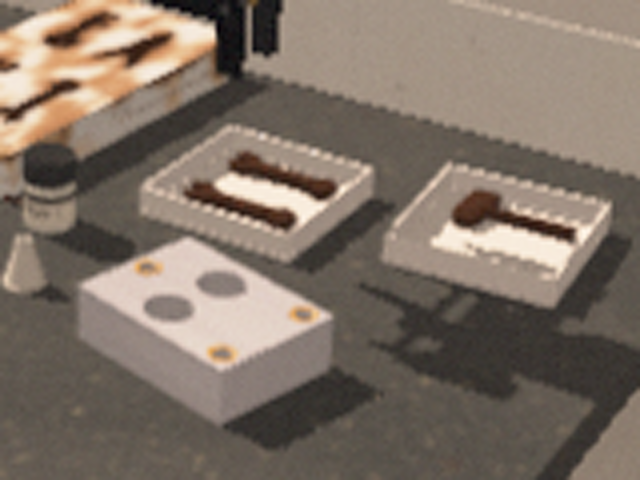

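The spanner lies flat in the right box (crop (240,205)) and the resident is undisturbed. Next is the cover.

Emit:
play_rows(translation=[[0, 0, 0], [0, 0, 0], [13, 0, -33], [13, 0, -34], [13, 0, -34], [13, 0, -34], [13, 0, -34], [13, 0, -34], [13, 0, -34], [13, 0, -34]], turn=[[0, 0.075, 0], [0, 0.074, 0], [0, 0, 0], [0, 0, 0], [0, 0, 0], [0, 0, 0], [0, 0, 0], [0, 0, 0], [0, 0, 0], [0, 0, 0]], fingers=[0, 0, 0, 0, 0, 0, 0, 0, 0, 0])

```text
time: 8.88
position: [0.5588, 0.0609, 0.132]
tool_rot: [-0.18, -2.135, 2.136]
ft_force: [0.2, 0.1, 0.8]
grip_width: 0.503
```

Emit:
play_rows(translation=[[13, 0, -34], [13, 0, -34], [13, 0, -34], [13, 0, -34], [10, 0, -27], [6, 0, -16], [0, 0, 0], [0, 0, 0], [0, 0, 0], [0, 0, 0]], turn=[[0, 0, 0], [0, 0, 0], [0, 0, 0], [0, 0, 0], [0, 0, 0], [0, 0, 0], [0, 0, 0], [0, 0, 0], [0, 0, 0], [0, 0, 0]], fingers=[0, 0, 0, 0, 0, 0, 0, 0, 0, 0])

```text
time: 9.72
position: [0.5224, 0.2451, 0.1308]
tool_rot: [-0.181, -2.132, 2.135]
ft_force: [0.9, -0.3, 0.2]
grip_width: 0.503
```

```bash
python3 - <<'E'
from h import *
plan(.525,.2573,.012,-.166+np.pi/2)
a=ctrl.get_image("scene")[180:300,160:320]
cv2.imwrite("pics/g7.png",cv2.resize(a,(640,480),interpolation=2))
E
```

```text
t 9.72 pos [0.5224 0.2451 0.1308] zang -1.7397 tooly [ 6.0e-04 -1.1e-03 -1.0e+00] F [ 0.9 -0.3  0.2] grip 0.503 q [ 0.06  0.29 -0.64  1.73  0.19  1.18 -2.37]
target zang -1.7368 shift mm [ -0.4 118.8 -12.6] turn [-0.001  -0.0029 -0.0008] T shift in target frame [ -0.5 118.8 -12.5]
```

View pics/g7.png

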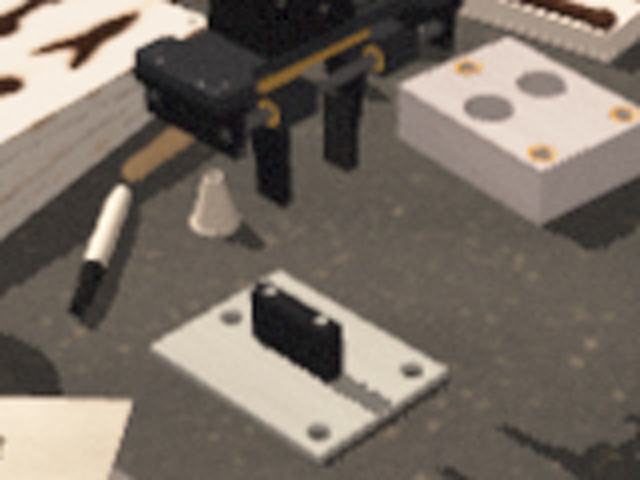

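Emit:
play_rows(translation=[[0, 0, -6], [0, 0, -6.5], [0, 15, 0], [0, 20, 0], [0, 20, 0], [0, 15, 0], [0, 10, 0], [0, 0, 0], [0, 0, 0], [0, 0, 0]], turn=[[0, -0.003, 0], [0, 0, 0], [0, 0, 0], [0, 0, 0], [0, 0, 0], [0, 0, 0], [0, 0, 0], [0, 0, 0], [0, 0, 0], [0, 0, 0]], fingers=[0, 0, 0, 0, 0, 0, 0, 0, 0, 0])

```text
time: 10.6
position: [0.5244, 0.26, 0.0515]
tool_rot: [-0.176, -2.138, 2.136]
ft_force: [-0.1, -0.1, -0.6]
grip_width: 0.501
```

```bash
python3 - <<'E'
from h import *
plan(.525,.2573,.0105,-.166+np.pi/2)
a=ctrl.get_image("scene")[180:300,160:320]
cv2.imwrite("pics/g8.png",cv2.resize(a,(640,480),interpolation=2))
E
```

```text
t 10.60 pos [0.5244 0.26   0.0515] zang -1.7339 tooly [ 1.5e-03  8.0e-04 -1.0e+00] F [-0.1 -0.1 -0.6] grip 0.501 q [ 0.01  0.4  -0.62  1.79  0.26  1.04 -2.44]
target zang -1.7368 shift mm [-1.  41.   2.6] turn [ 0.001   0.0029 -0.0013] T shift in target frame [-1.1 41.   2.5]
```

View pics/g8.png

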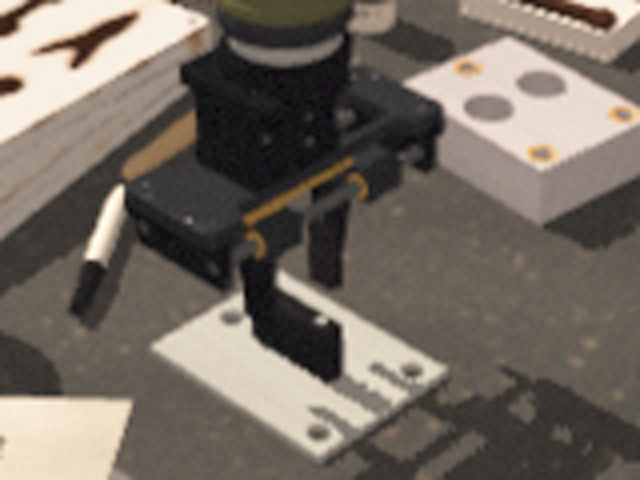

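The fingers straddle the grip (crop: tips at (265,290) and (325,285)). I'll go down and close firmly.

Emit:
play_rows(translation=[[-1, 10, 2.5], [0, 12, 0], [0, 10, 0], [0, 6, 0], [0, 3, 0], [0, 0, 0], [0, 0, 0], [0, 0, 0], [0, 0, 0], [0, 0, 0]], turn=[[0, 0.003, 0], [0, 0, 0], [0, 0, 0], [0, 0, 0], [0, 0, 0], [0, 0, 0], [0, 0, 0], [0, 0, 0], [0, 0, 0], [0, 0, 0]], fingers=[0, 0, 0, 0, 0, 0, 0, -0.4, -0.6, -0.8], grip_force=20)

```text
time: 11.48
position: [0.5246, 0.2569, 0.01]
tool_rot: [-0.179, -2.135, 2.135]
ft_force: [0.8, -0.2, 0.5]
grip_width: 0.351
```

Emit:
play_rows(translation=[[0, 0, 0], [0, 0, 0], [0, 0, 0], [0, 0, 0], [0, 0, 0], [0, 0, 0], [0, 0, 0], [0, 0, 0], [0, 0, 0], [0, 0, 0]], turn=[[0, 0, 0], [0, 0, 0], [0, 0, 0], [0, 0, 0], [0, 0, 0], [0, 0, 0], [0, 0, 0], [0, 0, 0], [0, 0, 0], [0, 0, 0]], fingers=[-0.9, -1, -1, -1, -1, -1, -1, -1, -1, -1], grip_force=50)

```text
time: 12.32
position: [0.5244, 0.2569, 0.0098]
tool_rot: [-0.178, -2.135, 2.135]
ft_force: [-0.0, 1.0, 2.6]
grip_width: 0.181
```

```bash
python3 - <<'E'
from h import *
plan(.525,.2573,.0105,-.166+np.pi/2)
a=ctrl.get_image("scene")[180:300,160:320]
cv2.imwrite("pics/g9.png",cv2.resize(a,(640,480),interpolation=2))
E
```

```text
t 12.32 pos [0.5244 0.2569 0.0098] zang -1.7369 tooly [ 4.e-04  2.e-04 -1.e+00] F [-0.   1.   2.6] grip 0.181 q [-0.    0.45 -0.6   1.82  0.3   0.97 -2.46]
target zang -1.7368 shift mm [-0.5 -0.7 -0.5] turn [ 0.0003 -0.0001 -0.0004] T shift in target frame [-0.5 -0.7 -0.5]
```

View pics/g9.png

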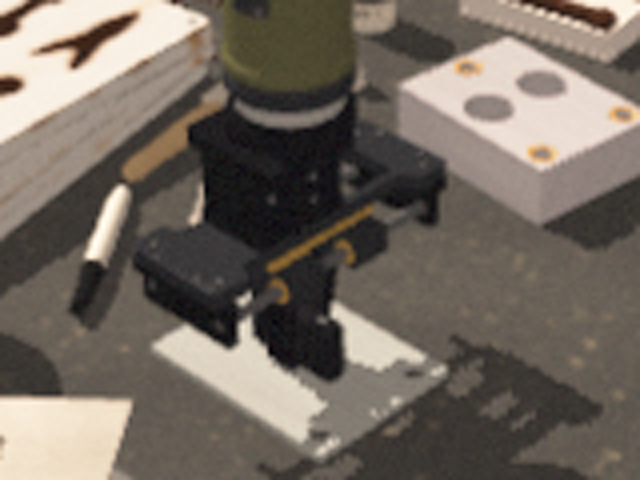

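Emit:
play_rows(translation=[[0, -3, 0], [0, -7, 0], [0, -12, 0], [0, -16, 0], [0, -18, 0], [0, -18, 0], [0, -18, 0], [0, -16, 0], [0, -10, 0], [0, -4, 0]], turn=[[0, 0, 0], [0, 0, 0], [0, 0, 0], [0, 0, 0], [0, 0, 0], [0, 0, 0], [0, 0, 0], [0, 0, 0], [0, 0, 0], [0, 0, 0]], fingers=[-1, -1, -1, -1, -1, -1, -1, -1, -1, -1])

```text
time: 13.2
position: [0.525, 0.2571, 0.1338]
tool_rot: [-0.181, -2.137, 2.135]
ft_force: [0.2, 1.1, -3.1]
grip_width: 0.178
```

```bash
python3 - <<'E'
from h import *
plan(.536,-.0300,.13,-.272+np.pi/2)
s=ctrl.get_state(); R=Ro.from_rotvec(s["tool_rot"]).as_matrix(); print("cur-frame shift",(R.T@(np.array([.536,-.03,.13])-s["position"])*1000).round(1))
a=ctrl.get_image("scene")[150:290,140:340]
cv2.imwrite("pics/g10.png",cv2.resize(a,(800,560),interpolation=2))
E
```

```text
t 13.20 pos [0.525  0.2571 0.1338] zang -1.7370 tooly [ 2.9e-03  8.0e-04 -1.0e+00] F [ 0.2  1.1 -3.1] grip 0.178 q [ 0.05  0.3  -0.65  1.71  0.2   1.19 -2.39]
target zang -1.8428 shift mm [-58.3   3.6 281.3] turn [ 0.0014  0.1058 -0.0027] T shift in target frame [-87.7   3.8 273.6]
cur-frame shift [-58.3   3.6 281.3]
```

View pics/g10.png

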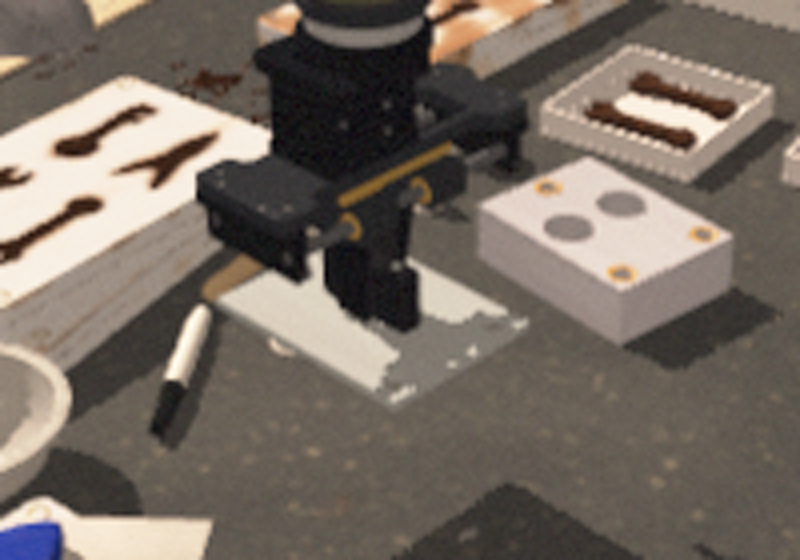

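The plate is lifted and level, and the nozzle still stands behind it (crop (280,345)). I'll carry it over the mould gently.

Emit:
play_rows(translation=[[-2, 0, 8], [-4, 0, 18], [-5, 0, 26], [-6, 0, 30], [-7, 0, 33], [-7, 0, 33], [-7, 0, 33], [-6, 0, 30], [-5, 0, 26], [-4, 0, 20]], turn=[[0, 0, 0], [0, 0, 0], [0, 0, 0], [0, 0, 0], [0, 0, 0], [0, 0, 0], [0, 0, 0], [0, 0, 0], [0, 0, 0], [0, 0, 0]], fingers=[-1, -1, -1, -1, -1, -1, -1, -1, -1, -1])

```text
time: 14.08
position: [0.5324, -0.0097, 0.13]
tool_rot: [-0.178, -2.13, 2.133]
ft_force: [0.3, 0.2, -2.3]
grip_width: 0.179
```

Emit:
play_rows(translation=[[-3, 0, 14], [-2, 0, 7], [0, 0, 3], [0, 0, 0], [0, 0, 0], [0, 0, 0], [0, 0, 0], [0, 0, 0], [0, 0, 0], [0, 0, 0]], turn=[[0, 0.01, 0], [0, 0.02, 0], [0, 0.03, 0], [0, 0.026, 0], [0, 0.015, 0], [0, 0.005, 0], [0, 0, 0], [0, 0, 0], [0, 0, 0], [0, 0, 0]], fingers=[-1, -1, -1, -1, -1, -1, -1, -1, -1, -1])

```text
time: 14.92
position: [0.5348, -0.0297, 0.1315]
tool_rot: [-0.284, -2.076, 2.076]
ft_force: [-1.0, 0.3, -3.8]
grip_width: 0.178
```

```bash
python3 - <<'E'
from h import *
plan(.5355,-.0303,.095,-.272+np.pi/2)
a=ctrl.get_image("scene")
cv2.imwrite("pics/g11full.png",a)
cv2.imwrite("pics/g11.png",cv2.resize(a[130:270,200:400],(800,560),interpolation=2))
E
```

```text
t 14.92 pos [ 0.5348 -0.0297  0.1315] zang -1.8424 tooly [-0. -0. -1.] F [-1.   0.3 -3.8] grip 0.178 q [ 0.44  0.17 -0.48  1.84  0.09  1.15 -1.91]
target zang -1.8428 shift mm [-0.9 36.5  0.4] turn [-0.      0.0004  0.    ] T shift in target frame [-0.9 36.5  0.4]
```

View pics/g11.png

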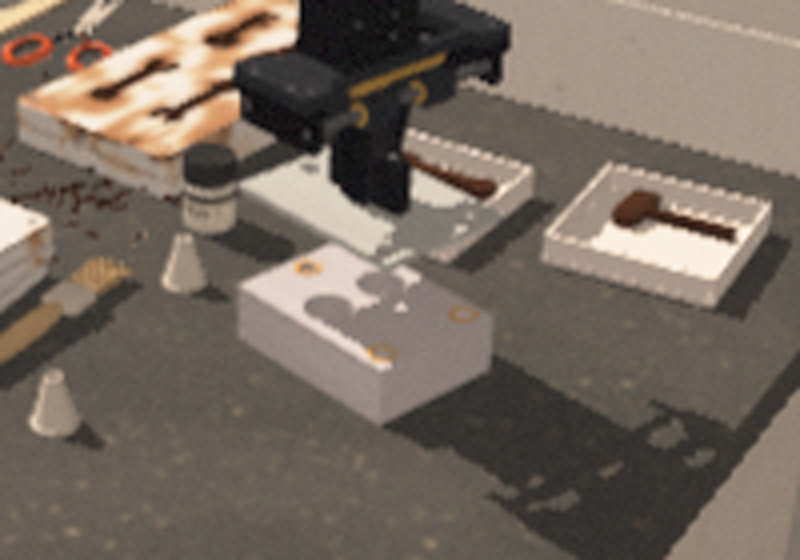

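The plate is over the mould, level and clear. I'll descend to about 25 mm above it, settle, and measure.

Emit:
play_rows(translation=[[-1, 5, 0.4], [0, 9, 0], [0, 12, 0], [0, 11, 0], [0, 7, 0], [0, 4, 0], [0, 2.5, 0], [0, 1, 0], [0, 0, 0], [0, 0, 0]], turn=[[0, 0, 0], [0, 0, 0], [0, 0, 0], [0, 0, 0], [0, 0, 0], [0, 0, 0], [0, 0, 0], [0, 0, 0], [0, 0, 0], [0, 0, 0]], fingers=[-1, -1, -1, -1, -1, -1, -1, -1, -1, -1])

```text
time: 15.8
position: [0.5361, -0.0307, 0.0805]
tool_rot: [-0.285, -2.076, 2.076]
ft_force: [-1.2, -0.1, -3.4]
grip_width: 0.182
```

```bash
python3 - <<'E'
from h import *
plan(.5355,-.0303,.0698,-.272+np.pi/2)
a=ctrl.get_image("scene"); t=ctrl.get_image("top")
cv2.imwrite("pics/g12full.png",a); cv2.imwrite("pics/g12tfull.png",t)
s=ctrl.get_state(); 
c=cv2.resize(a[160:250,250:350],(800,720),interpolation=2)[:600]
cv2.imwrite("pics/g12.png",c)
cv2.imwrite("pics/g12t.png",cv2.resize(t[165:275,250:370],(654,600),interpolation=2))
E
```

```text
t 15.80 pos [ 0.5361 -0.0307  0.0805] zang -1.8430 tooly [ 9.e-04 -2.e-04 -1.e+00] F [-1.2 -0.1 -3.4] grip 0.182 q [ 0.43  0.23 -0.47  1.88  0.12  1.05 -1.93]
target zang -1.8428 shift mm [ 0.7 10.7 -0.2] turn [ 0.0001 -0.0002 -0.0009] T shift in target frame [ 0.6 10.7 -0.2]
```

View pics/g12.png

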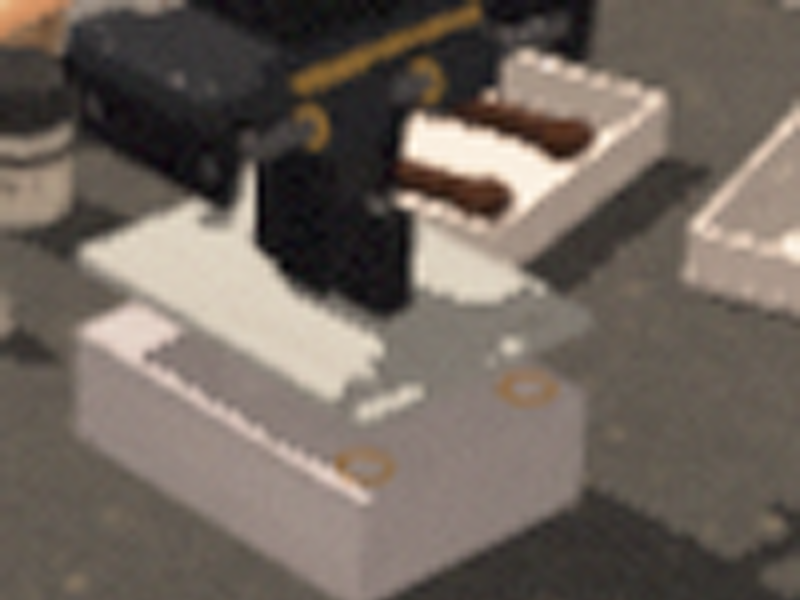

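View pics/g12t.png

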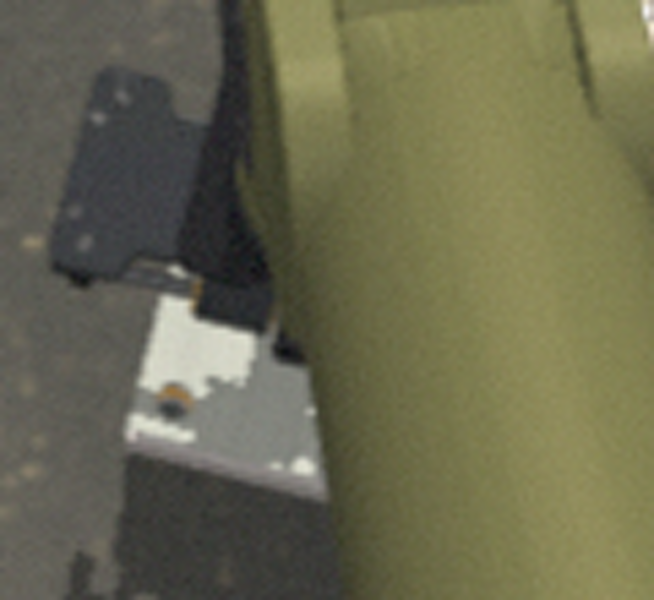

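```bash
cat > ov.py <<'E'
import sys
from h import *
def ov(tag,z,p=(.5360,-.0300,-.272)):
    for n,f,(x0,y0,w,h),s in (("scene",f"pics/{tag}full.png",(255,175,75,75),8),("top",f"pics/{tag}tfull.png",(262,205,70,60),10)):
        im=cv2.imread(f)[y0:y0+h,x0:x0+w]; b=cv2.resize(im,None,fx=s,fy=s,interpolation=2)
        def px(o): return (((proj(n,W((*p,0),np.array(o)/1000))-[x0,y0]+.5)*s-.5)*8).round().astype(np.int32)
        def poly(o,c): cv2.polylines(b,[px(o)],True,c,1,cv2.LINE_AA,3)
        R=lambda z:[[75,55,z],[75,-55,z],[-75,-55,z],[-75,55,z]]
        C=lambda a,q,z,r=7:[[a+r*np.cos(t),q+r*np.sin(t),z] for t in np.linspace(0,6.28,40)]
        poly(R(45),(255,0,0)); poly(R(z),(0,0,255)); poly(R(z+6),(0,255,0))
        for a,q in ((60,0),(-60,40),(-60,-40)): poly(C(a,q,45),(255,0,0)); poly(C(a,q,z+6),(0,255,0))
        cv2.imwrite(f"pics/{tag}ov_{n}.png",b)
ov(sys.argv[1],float(sys.argv[2]))
E
python3 ov.py g12 70.7
```

```text
(no output)
```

View pics/g12ov_scene.png

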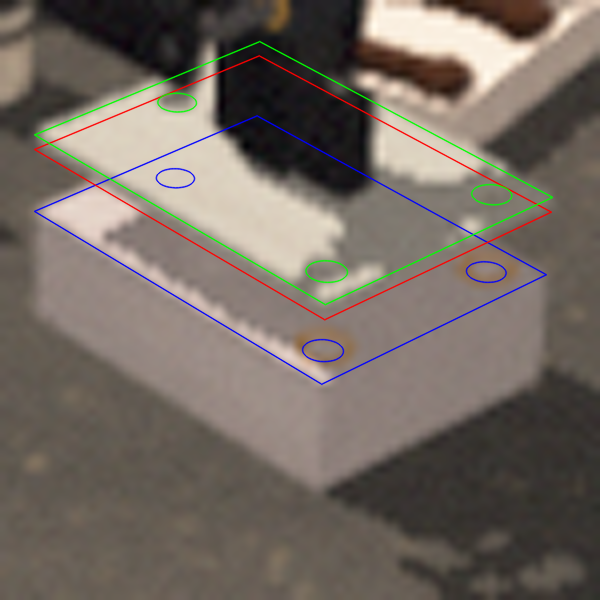

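View pics/g12ov_top.png

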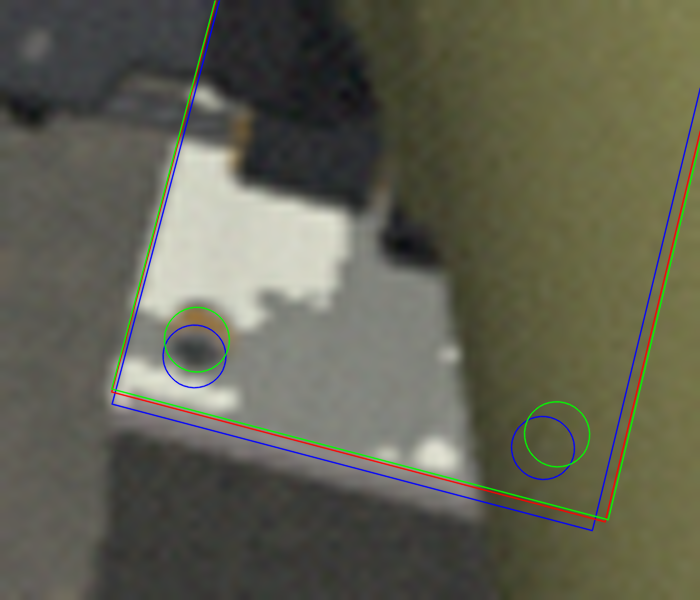

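Predicted and real outlines agree to within about a pixel. I'll go down to 15 mm, settle, and measure closer.

Emit:
play_rows(translation=[[0, 2, 0], [0, 3, 0], [0, 3, 0], [0, 2, 0], [0, 0.7, 0], [0, 0, 0], [0, 0, 0], [0, 0, 0], [0, 0, 0], [0, 0, 0]], turn=[[0, 0, 0], [0, 0, 0], [0, 0, 0], [0, 0, 0], [0, 0, 0], [0, 0, 0], [0, 0, 0], [0, 0, 0], [0, 0, 0], [0, 0, 0]], fingers=[-1, -1, -1, -1, -1, -1, -1, -1, -1, -1])

```text
time: 16.73
position: [0.5357, -0.0307, 0.0695]
tool_rot: [-0.285, -2.076, 2.076]
ft_force: [0.8, 0.0, -3.2]
grip_width: 0.179
```

```bash
python3 - <<'E'
from h import *
plan(.5355,-.0303,.0698,-.272+np.pi/2)
A=[];T=[];P=[]
for i in range(4):
    A.append(ctrl.get_image("scene").astype(float)); T.append(ctrl.get_image("top").astype(float)); P.append(ctrl.get_state()["position"])
print(np.array(P).round(4).tolist())
a=np.mean(A,0).astype(np.uint8); t=np.mean(T,0).astype(np.uint8)
cv2.imwrite("pics/g13full.png",a); cv2.imwrite("pics/g13tfull.png",t)
g=lambda im:np.clip(255*(im/255.)**.7,0,255).astype(np.uint8)
for n,im,(x0,y0,w,h),s in (("scene",a,(255,180,75,60),10),("top",t,(265,205,60,55),10)):
    c=cv2.resize(g(im[y0:y0+h,x0:x0+w]),None,fx=s,fy=s,interpolation=2)
    for i in range(0,w,10): cv2.putText(c,str(x0+i),(i*s,8),0,0.35,(0,0,255),1); cv2.line(c,(i*s,10),(i*s,16),(0,0,255),1)
    for i in range(0,h,10): cv2.putText(c,str(y0+i),(0,i*s+4),0,0.35,(0,0,255),1); cv2.line(c,(24,i*s),(30,i*s),(0,0,255),1)
    cv2.imwrite(f"pics/g13_{n}.png",c)
E
python3 ov.py g13 60
```

```text
t 16.73 pos [ 0.5357 -0.0307  0.0695] zang -1.8430 tooly [ 2.e-04 -1.e-04 -1.e+00] F [ 0.8  0.  -3.2] grip 0.179 q [ 0.43  0.25 -0.47  1.89  0.13  1.03 -1.94]
target zang -1.8428 shift mm [ 0.3 -0.3 -0.3] turn [-0.     -0.0002 -0.0002] T shift in target frame [ 0.3 -0.3 -0.3]
[[0.5357, -0.0307, 0.0694], [0.5357, -0.0307, 0.0694], [0.5356, -0.0307, 0.0694], [0.5356, -0.0307, 0.0693]]
```

View pics/g13_scene.png

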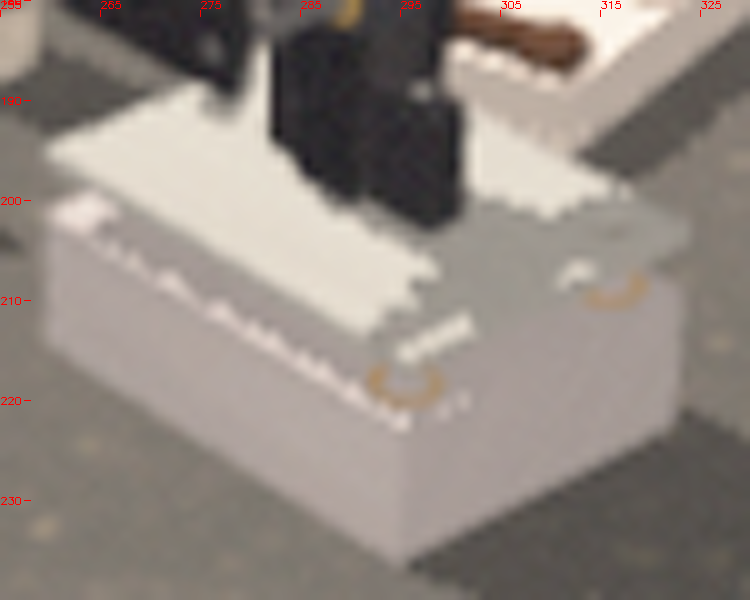

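View pics/g13_top.png

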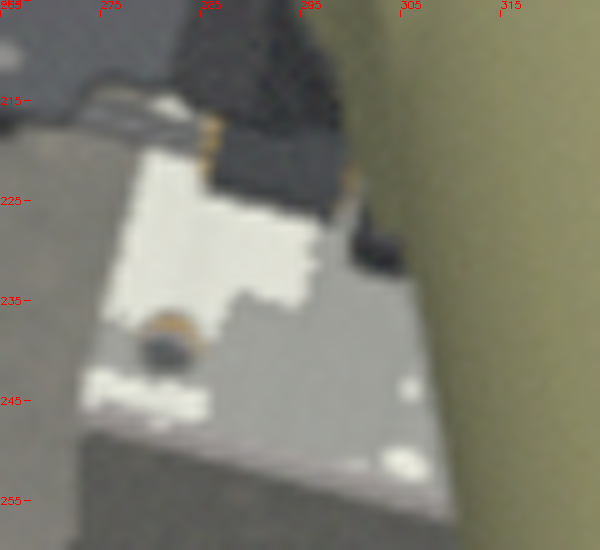

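View pics/g13ov_scene.png

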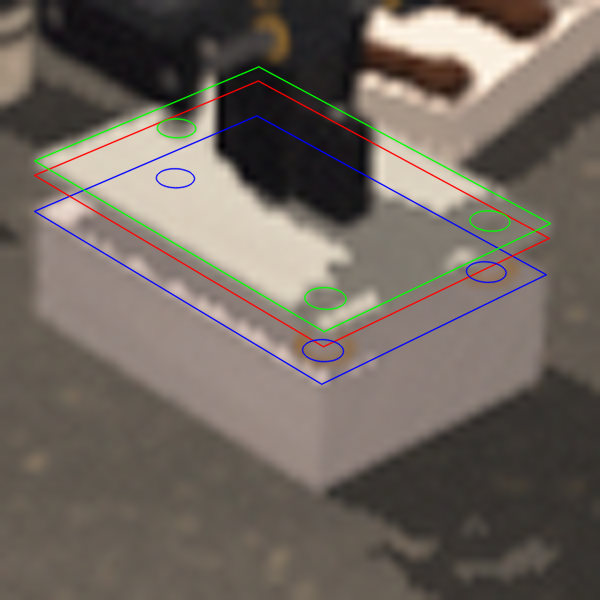

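View pics/g13ov_top.png

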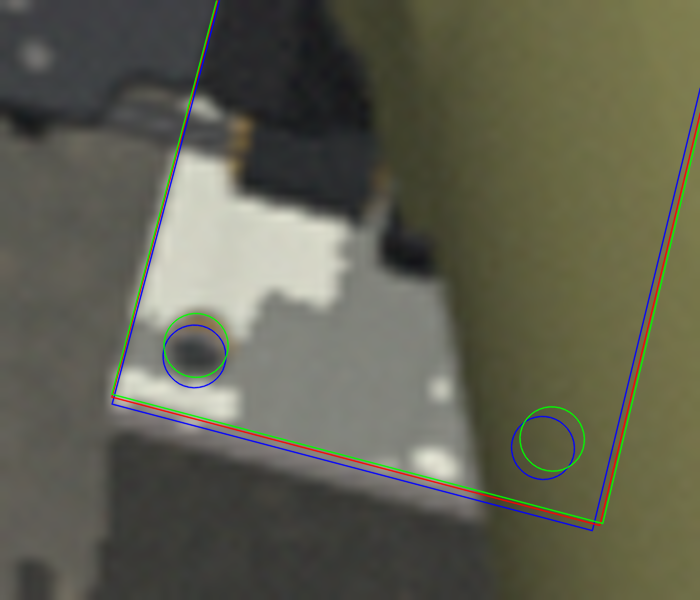

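```bash
cat > edge.py <<'E'
from h import *
from scipy.ndimage import map_coordinates
def segs(n,im,p,z,segl,h=2.5):
    """measure signed normal offset (px) of max-gradient edge vs predicted edge; returns px points and normals"""
    g=cv2.cvtColor(im,cv2.COLOR_BGR2GRAY).astype(float); out=[]
    for a,b in segl:
        for s in np.linspace(0,1,25):
            o=np.array(a)*(1-s)+np.array(b)*s; d=(np.array(b)-a)/np.linalg.norm(np.array(b)-a)
            P=proj(n,W((*p,0),np.array([[*o,z],[*(o+d),z]])/1000)); t=P[1]-P[0]; t/=np.linalg.norm(t); nn=np.array([-t[1],t[0]])
            u=np.arange(-h-.5,h+.51,.1); 
            pr=np.mean([map_coordinates(g,[(P[0]+k*t)[1]+u*nn[1],(P[0]+k*t)[0]+u*nn[0]],order=1) for k in (-1,-.5,0,.5,1)],0)
            gr=np.abs(np.gradient(np.convolve(pr,np.ones(5)/5,'same')))[5:-5]; uu=u[5:-5]
            i=gr.argmax()
            if gr[i]<1.0 or i in(0,len(gr)-1): continue
            m=slice(max(0,i-6),i+7); c=(gr[m]*uu[m]).sum()/gr[m].sum()
            out.append((n,*o,z,*(P[0]+c*nn),*nn))
    return out
def fitedges(obs,p0):
    def f(p):
        r=[]
        for n in ("top","scene"):
            O=[o[1:] for o in obs if o[0]==n]
            if O:
                O=np.array(O); q=proj(n,W((*p,0),O[:,:3]/1000)); r.append(((q-O[:,3:5])*O[:,5:7]).sum(1))
        return np.concatenate(r)
    r=least_squares(f,p0,loss="soft_l1",f_scale=.3); return r.x,f(r.x)
def run(name,items,p0):
    p=np.array(p0)
    for _ in range(3):
        obs=sum([segs(n,im,p,z,s) for n,im,z,s in items],[]); p,res=fitedges(obs,p)
    print(name,p.round(4),"n",len(obs),"rms px %.2f"%np.sqrt((res**2).mean())); return p
if __name__=="__main__":
    import sys
    tag=sys.argv[1]; z=float(sys.argv[2])
    t0=cv2.imread("pics/top0.png"); s0=cv2.imread("pics/scene0.png"); t1=cv2.imread(f"pics/{tag}tfull.png"); s1=cv2.imread(f"pics/{tag}full.png")
    E=[((70,55),(-70,55)),((70,-55),(-70,-55)),((75,50),(75,-50)),((-75,50),(-75,-50))]
    m=(.536,-.03,-.272); c=(.525,.2573,-.166)
    run("mould top",[("top",t0,45,E)],m); run("mould scene all",[("scene",s0,45,E)],m)
    L=[((70,55),(-20,55)),((75,50),(75,25))]; 
    run("mould scene L",[("scene",s0,45,L)],m)
    run("cover0 top",[("top",t0,6,E)],c); run("cover0 scene L",[("scene",s0,6,L)],c)
    run("plate scene L",[("scene",s1,z+6,L)],m)
    pm=run("mould both",[("top",t0,45,[((5,55),(-60,55))]),("scene",s0,45,L)],m)
    pp=run("plate both",[("top",t1,z+6,[((5,55),(-60,55))]),("scene",s1,z+6,L)],m)
    d=pp-pm; cc,ss=np.cos(m[2]),np.sin(m[2]); print("plate-mould own mm",((cc*d[0]+ss*d[1])*1e3).round(2),((-ss*d[0]+cc*d[1])*1e3).round(2),d[2].round(4))
E
python3 edge.py g13 59.6
```

```text
mould top [ 0.5359 -0.0296 -0.2705] n 100 rms px 0.21
mould scene all [ 0.5365 -0.0318 -0.2738] n 99 rms px 0.33
mould scene L [ 0.5374 -0.0312 -0.2768] n 48 rms px 0.29
cover0 top [ 0.5247  0.2576 -0.1685] n 100 rms px 0.21
cover0 scene L [ 0.5257  0.2573 -0.1646] n 50 rms px 0.08
plate scene L [ 0.5386 -0.0321 -0.2681] n 49 rms px 0.24
mould both [ 0.5373 -0.0301 -0.2869] n 75 rms px 0.17
plate both [ 0.5379 -0.0312 -0.2906] n 72 rms px 0.34
plate-mould own mm 0.88 -0.93 -0.0037
```

The estimates (gripper pose, hole seen through hole, edge fits) all put the plate about (+0.7, −0.7) mm off in the mould's axes, and yaw is fine. I'll make a small correction.

Emit:
play_rows(translation=[[0.3, -0.2, -0.3], [0.4, -0.2, -0.4], [0, 0, 0], [0, 0, 0], [0, 0, 0], [0, 0, 0], [0, 0, 0], [0, 0, 0], [0, 0, 0], [0, 0, 0]], turn=[[0, 0, 0], [0, 0, 0], [0, 0, 0], [0, 0, 0], [0, 0, 0], [0, 0, 0], [0, 0, 0], [0, 0, 0], [0, 0, 0], [0, 0, 0]], fingers=[-1, -1, -1, -1, -1, -1, -1, -1, -1, -1])

```text
time: 17.97
position: [0.5352, -0.0298, 0.0697]
tool_rot: [-0.284, -2.076, 2.076]
ft_force: [0.4, -0.3, -3.1]
grip_width: 0.18
```

```bash
python3 - <<'E'
from h import *
plan(.5355,-.0303,.0698,-.272+np.pi/2)
A=[];T=[]
for i in range(5):
    A.append(ctrl.get_image("scene").astype(float)); T.append(ctrl.get_image("top").astype(float))
a=np.mean(A,0).astype(np.uint8); t=np.mean(T,0).astype(np.uint8)
cv2.imwrite("pics/g14full.png",a); cv2.imwrite("pics/g14tfull.png",t)
plan(.5355,-.0303,.0698,-.272+np.pi/2)
E
python3 edge.py g14 60 | tail -4; python3 ov.py g14 60
```

```text
t 17.97 pos [ 0.5352 -0.0298  0.0697] zang -1.8430 tooly [ 0.e+00 -1.e-04 -1.e+00] F [ 0.4 -0.3 -3.1] grip 0.180 q [ 0.43  0.24 -0.47  1.9   0.13  1.03 -1.94]
target zang -1.8428 shift mm [-0.5 -0.1  0.4] turn [-0.0001 -0.0002 -0.0001] T shift in target frame [-0.5 -0.1  0.4]
t 18.47 pos [ 0.5351 -0.0298  0.0697] zang -1.8430 tooly [-0.e+00 -1.e-04 -1.e+00] F [ 0.2 -0.2 -2.3] grip 0.182 q [ 0.43  0.24 -0.47  1.9   0.13  1.03 -1.94]
target zang -1.8428 shift mm [-0.5 -0.1  0.4] turn [-0.0001 -0.0002  0.    ] T shift in target frame [-0.5 -0.1  0.4]
plate scene L [ 0.5383 -0.0311 -0.2691] n 50 rms px 0.41
mould both [ 0.5373 -0.0301 -0.2869] n 75 rms px 0.17
plate both [ 0.5378 -0.0304 -0.285 ] n 74 rms px 0.47
plate-mould own mm 0.54 -0.13 0.0019
```

View pics/g14full.png

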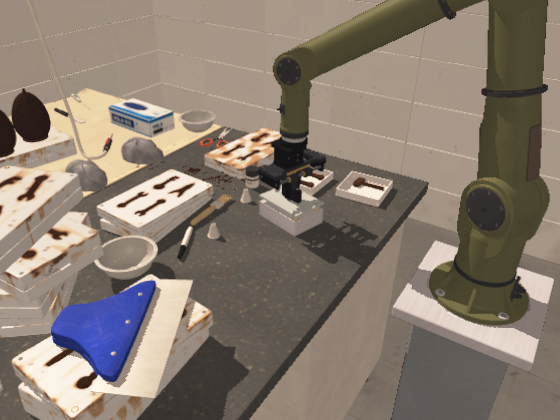

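View pics/g14ov_top.png

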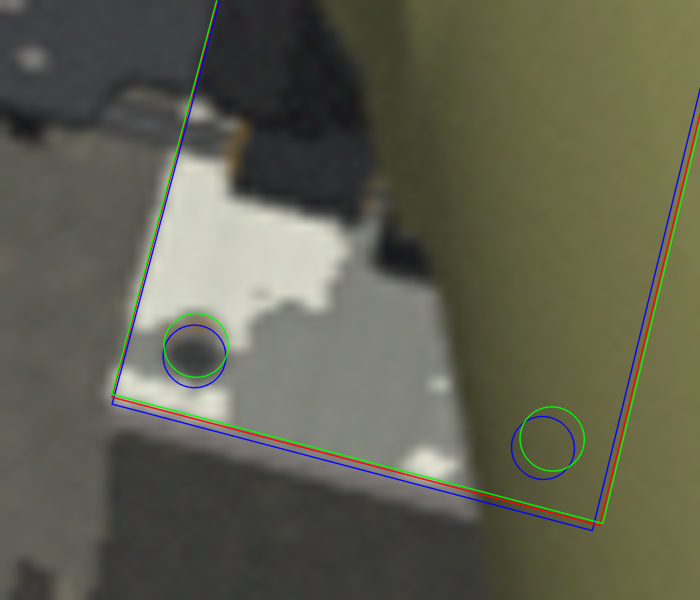

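View pics/g14ov_scene.png

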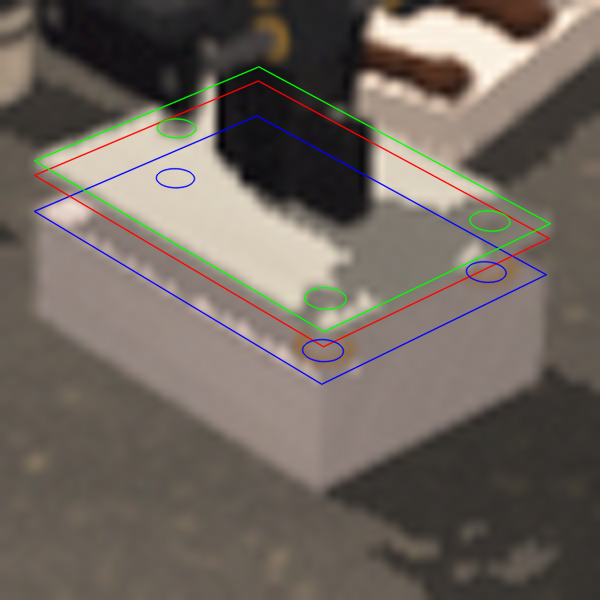

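Edge fits put the plate within about 0.5 mm of the mould and level. Both nozzles are standing (scene (246,195) and (213,230)), and the plate is held steady. I'll hand in now.

```bash
python3 - <<'E'
from bench import ctrl
print(ctrl.close_job())
E
```

```text
the job is handed in; nothing more can be done
None
```

I moved the chocolate spanner off the mould into the empty half of the spanner box. I then lifted the cover plate by its black grip and handed in at about 18.5 s, still holding it level over the mould.

**Spanner:** the picture taken after release shows it lying flat beside the resident spanner, which looks undisturbed. The hammer box was not touched.

**Plate alignment:** the last edge fit put the plate about 0.5 mm (own x) and 0.1 mm (own y) off the mould, with a yaw difference of about 0.002 rad. The gripper position gives an offset of about 0.4 mm. The arm hides most of the top view, so only one pair hole (hole 2) could be checked directly through the plate.

**Height:** from the gripper height, the underside is about 15 mm above the mould. The wrist force was only the plate's weight, about 3 N, with no sign of contact.

**Nozzles:** both still stand where they were in the last picture.

**Disagreements:**
- Over the box I once measured while the arm was still swinging and made a 9 mm correction that was wrong. I undid it before setting the spanner down.
- The scene-camera edge fit alone gives about 1 mm offset in own x, so the cameras agree only to within their stated 2 mm.

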